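# Make up two tile-workshop kits from the stock

## Task

Make up the two kits, each thing lying flat or standing upright on the floor of its own recess: on the long narrow board the spray bottle in the round recess and the sanding block in the oblong one; on the short broad board the knobbed hand stamp in the round recess and the wax block in the oblong one. The wax block lies in the stock box behind a paint pot: lift the pot out and stand it aside on the table, take the wax block to its recess, and only then stand the pot back in the box just where it stood. Leave the glass jar and the white bowl undisturbed.

Things in the scene. Friction and masses are not known exactly. Their poses are not given: they have to be found in the camera images.
- long_board: Plywood kit board, fixed, 92 (x) x 232 (y) x 12 mm, the long narrow one. Origin: centre of its underside, on the table; z up, y along its length. Two recesses, 4 mm deep (grey felt floor, 8 mm above the table): an oblong one, 64 (x) x 90 (y) mm, centred at y = -50 mm, for the sanding block; a round one, diameter 57 mm, centred at y = +70 mm, for the spray bottle (both at x = 0).
- short_board: Plywood kit board, fixed, 170 (x) x 118 (y) x 12 mm, the short broad one. Origin: centre of its underside, on the table; z up. Two recesses, 4 mm deep (grey felt floor, 8 mm above the table): an oblong one, 52 (x) x 80 (y) mm, centred at x = -44 mm, for the wax block; a round one, diameter 64 mm, centred at x = +44 mm, for the stamp (both at y = 0).
- stock_box: Open wooden box, fixed, 142 (x) x 78 (y) x 30 mm outside, walls and floor 5 mm thick (inside 132 x 68 mm, 25 mm deep). Origin: centre of its underside, on the table; z up, x along its length. At the start the paint pot stands in its -x half (centre about x = -36 mm) and the wax block lies behind it (centre about x = +7 mm), a few mm from the pot; the space from the wax block to the +x wall (some 40 mm) is empty.
- pot_mid (a point): Paint pot with a black screw lid, loose, upright, the blocker in the stock box: 47 mm in diameter, 61 mm tall, about 0.12 kg. Point: its centre, half-way up; z along its axis, up. Its upper 30 mm stand above the walls of the box, where it can be gripped.
- wax_mid (a point): Yellowish block of beeswax, loose, 32 (x) x 60 (y) x 14 mm, lying flat in the stock box with its length across the box. Point: its centre, half-way up (7 mm above its underside). Its ends are only a few mm from the box's side walls and the pot stands close to one long side, so it can be gripped (across its 32 mm) only when the pot is out.
- mist_mid (a point): Clear spray bottle with a white pump head, loose, upright, 37 mm in diameter, 139 mm tall, about 0.09 kg. Point: on its axis, half-way up (69.5 mm above its underside); z along its axis, up. The wall is straight up to 94 mm above the underside; the head above is narrower and fixed. It stands on the table nearer the robot than the boards (the bottles at the back of the table are not meant).
- sanding_mid (a point): Brown cork sanding block, loose, 44 (x) x 70 (y) x 26 mm, lying flat. Point: its centre, half-way up (13 mm above its underside).
- stamp_mid (a point): Round wooden hand stamp, loose, upright, 62 mm tall: a foot 46 mm in diameter (up to 13 mm), a waist, and a knob 28 mm in diameter, straight between 38 and 56 mm above the underside. Point: on its axis, half-way up (31 mm above its underside); z along its axis, up.
- jar: Glass jar, loose bystander, 66 mm in diameter, 112 mm tall, half full. Origin: centre of its underside.
- bowl: White bowl, loose bystander, behind the work on the right (the nearer of two), 114 mm in diameter, 26 mm tall. Origin: centre of its underside.
Not all that is in view belongs to the job. There is more than one size of the part that bears wax_mid; the job needs the largest.

How it is judged:
By the outcome, as a careful person would: the job done as asked, in the order asked, and still so for the second after the job is handed in, with the robot touching nothing.
It also fails if it takes over 122 s, if anything falls off the work surface, if the arm or the gripper's body presses on something with over 40 N, if the wrist force passes 120 N, or if a joint passes its speed limit or range.

## Robot

A 7-joint arm with a two-finger parallel gripper is mounted at the origin on the work surface; the furniture and walls round the work are solid. World frame = base frame: x ahead of the robot, y to its left, z up, the work surface at z = 0. Lengths are in m, angles in rad, forces in N, time in s.
With the tool pointing down it reaches from about 0.4 to 0.75 m from the base axis. Payload 19.5 kg.
Tool frame: the origin (TCP) lies between the finger pads; the fingertips stand 14 mm ahead of it and the grasp point (between the pads) lies 5 mm behind it; z points along the fingers, y is the line along which they close (so a half turn about z gives the same grasp; the last joint's range is limited). The gripper opens to 85 mm and grips with 20 to 120 N. Pads are 22 mm wide; open, the fingers measure 114 mm over their backs; the gripper's body (76 mm by 85 mm) begins 54 mm behind the grasp point. The pads swing forward as they close: fully open they stand 13 mm farther back than shut.
Start: joints at [-1.285, 0.707, -0.028, 1.485, 0.022, 0.951, -0.075], TCP at [0.185, 0.544, 0.245] pointing down, gripper open.
Joint ranges: [-2.71, 2.71], [-0.32, 2.16], [-1.57, 1.52], [0, 2.45], [-1.46, 4.6], [0, 2.02], [-2.83, 2.83]. Speed limits (rad/s): [1.89, 1.89, 2.57, 2.57, 3.01, 3.01, 3.01].

## Interface

Orientations are given as a rotation vector (axis times angle).
In Python, from cell import * gives the robot as it stands. Calls block until the motion is done:
- reach(position, orientation): joint-space move of the TCP to a pose.
- move_linear(position, orientation=None, vel=0.15, max_force=None): straight line of the TCP; orientation=None keeps the orientation; vel is the mean speed in m/s. With max_force (N) it stops when the force on the tool has changed by that much, and returns True; else False.
- move_j(angles): joint-space move.
- grip(opening, f_grip=None): finger opening in m; f_grip is the grip in N (None keeps the last); returns when the fingers have stopped.
- dwell(seconds).
- solve_ik(position, orientation): joint angles nearest the present ones, or None.
- state(): the state.
- snapshot(name): name is "scene" or "top"; returns the picture (400x640x3 uint8, red, green, blue); there is no depth.
- camera_params(name): a dict with "K" (3x3 intrinsics, pixels), "R" (3x3) and "t" (3): a world point X has camera coordinates R X + t. Camera axes: x right, y down, z forward; pixel columns grow to the right and rows downward; lengths in m; the calibration is good to about 2 mm. A picture is of the moment at which its call begins. camera_params takes no time and is no camera call.
A pose or a line that the arm cannot do raises IKError and nothing moves.
- job_done(): hands the job in; it is judged then, once.
The state is a dict: "time": time; "joint_pos": joint angles; "qd": joint speeds; "joint_torque": joint torques, N m; "position": TCP position; "tool_rot": TCP orientation; "ft_force": force on the tool from outside, world axes, zero at the start; "wrist_torque": the same for the moment, N m; "finger_gap": finger opening in m; "finger_force": force on a finger pad.
Only numpy, scipy, OpenCV 4.12 (cv2) and the standard library are available. Lean on these libraries where they do the work, as an engineer would, in place of code of your own. Each camera call takes 0.05 s, during which the arm holds its last target. There are 200 camera calls.

## Working session

There is one attempt and no reset: what is moved stays moved. The work goes in short steps, each a Python script; the robot and the scene stay as the last script left them, time stands still between calls to the robot, and variables do not carry over. Pictures are saved under pics/ and viewed, at most 14 in all, crops included, and the job is handed in when it is done.

```bash
mkdir -p pics; ls; python3 - <<'E'
from cell import *
import cv2
for n in("scene","top"):
    cv2.imwrite(f"pics/{n}0.png",snapshot(n)[:,:,::-1]); p=camera_params(n); print(n,p["K"].tolist(),p["R"].round(4).tolist(),p["t"].round(4).tolist())
s=state();print(s["time"],s["tool_rot"],s["ft_force"])
E
```

```text
pics
scene [[407.6341758224113, 0.0, 322.2163997428738], [0.0, 407.6341758224113, 202.10935168901398], [0.0, 0.0, 1.0]] [[0.7075, -0.7067, -0.0003], [-0.4663, -0.4666, -0.7515], [0.531, 0.5319, -0.6597]] [-0.4173, 0.3296, 0.6263]
top [[369.9835823113674, 0.0, 319.0826630700526], [0.0, 369.9835823113674, 198.48830267088346], [0.0, 0.0, 1.0]] [[-0.0638, -0.998, -0.0031], [-0.9754, 0.063, -0.211], [0.2108, -0.0104, -0.9775]] [0.0294, 0.6097, 0.9867]
0.1 [-5.12564920e-01 -3.09939228e+00  1.49036371e-03] [-0.52418921 -0.66209837  0.66849245]
```

View pics/scene0.png

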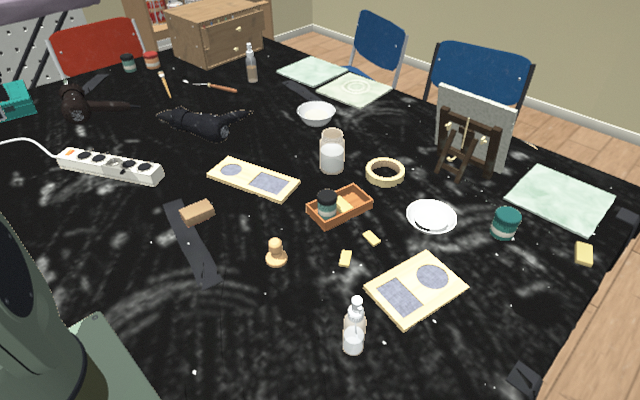

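View pics/top0.png

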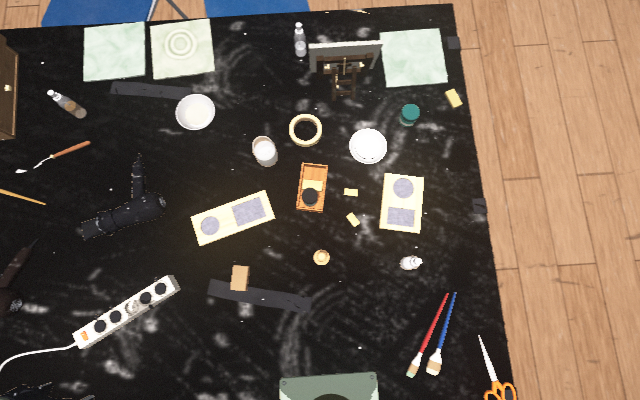

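The top view shows the long board at (233,218), the box at (312,188), the short board at (402,203), the stamp at (321,257), the bottle at (411,263), the sanding block at (240,278), the jar at (264,150) and the bowl at (368,146). Next I'll enlarge both views.

```bash
python3 - <<'E'
import cv2
a=cv2.imread("pics/top0.png")[155:315,185:435]; cv2.imwrite("pics/t1.png",cv2.resize(a,None,fx=3.2,fy=3.2,interpolation=cv2.INTER_CUBIC))
a=cv2.imread("pics/scene0.png")[140:365,160:480]; cv2.imwrite("pics/s1.png",cv2.resize(a,None,fx=2.5,fy=2.5,interpolation=cv2.INTER_CUBIC))
E
```

```text
(no output)
```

View pics/t1.png

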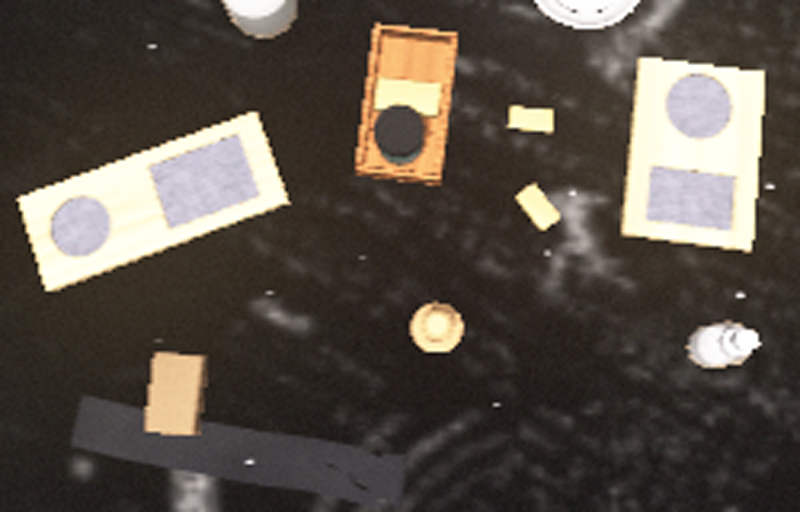

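View pics/s1.png

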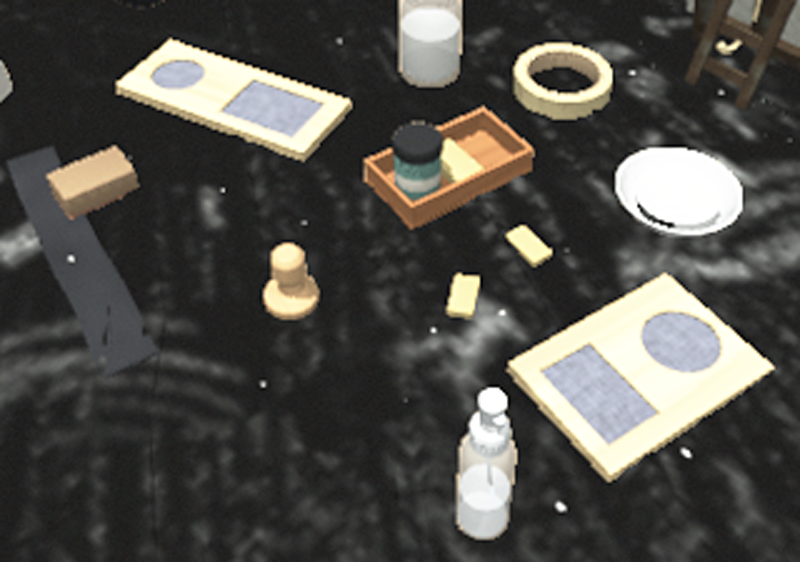

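The crops show all the corners and axes clearly. I'll fit each object's pose to them using both views.

```bash
cat > vis.py <<'E'
import numpy as np
from scipy.optimize import least_squares
from cell import *
P={n:camera_params(n) for n in("scene","top")}
def proj(n,X):
    p=P[n]; c=np.atleast_2d(X)@p["R"].T+p["t"]; q=c@p["K"].T; return q[:,:2]/q[:,2:]
def rect(a,b,z): return np.array([[a,b,z],[a,-b,z],[-a,-b,z],[-a,b,z]])/np.array([2,2,1])  # ++,+-,--,-+
def fit(model,obs,x0,yaw=True):
    """obs: name->(model pts, pixels)"""
    def f(v):
        c,s=np.cos(v[2]),np.sin(v[2]); R=np.array([[c,-s,0],[s,c,0],[0,0,1]])
        r=[proj(n,m@R.T+[v[0],v[1],0])-px for n,(m,px) in obs.items()]
        return np.vstack(r).ravel()
    def g(v): return f(v if yaw else [*v,0])
    s=least_squares(g,x0 if yaw else x0[:2],loss="soft_l1"); 
    return s.x,np.abs(s.fun).reshape(-1,2).max(1).round(1)
T=lambda a:(np.array(a,float)+.5)/3.2-.5+[185,155]
S=lambda a:(np.array(a,float)+.5)/2.5-.5+[160,140]
E
python3 - <<'E'
from vis import *
def do(n,m,t,s,x0,yaw=True):
    m=np.array(m,float); r=fit(m,{"top":(m,T(t)),"scene":(m,S(s))},x0,yaw)
    r2=fit(m,{"top":(m,T(t))},x0,yaw)
    print(n,r[0].round(4),r[1],"top only",r2[0].round(4))
do("long",rect(.092,.232,.012),[(20,198),(258,113),(288,203),(50,291)],[(171,40),(352,103),(304,150),(117,84)],[.5,.2,.3])
do("short",rect(.170,.118,.012),[(640,58),(764,71),(751,248),(622,234)],[(667,274),(773,368),(612,472),(510,368)],[.5,-.2,0])
do("box",rect(.142,.078,.030),[(374,24),(458,31),(441,183),(356,174)],[(485,109),(534,152),(412,212),(366,165)],[.5,0,0])
do("sand",rect(.044,.070,.026),[(203,354),(197,435),(145,433),(153,351)],[(138,171),(68,203),(48,180),(117,148)],[.4,.2,-1.57])
do("pot",[[0,0,.061]],[(401,130)],[(418,136)],[.5,0],False)
do("stamp",[[0,0,.062],[0,0,.013]],[(437,323),(437,328)],[(288,250),(291,294)],[.4,0],False)
do("bottle",[[0,0,.139],[0,0,0.0]],[(754,341),(703,347)],[(491,395),(483,521)],[.4,-.2],False)
E
```

```text
long [0.5818 0.2471 0.2947] [0.2 0.4 0.6 0.3 0.1 0.9 1.1 0.3] top only [0.5813 0.2474 0.2936]
short [ 0.5944 -0.256  -0.1941] [0.2 0.6 0.8 0.4 0.7 0.9 0.8 2.3] top only [ 0.5954 -0.2552 -0.1893]
box [ 0.6541  0.0064 -0.1748] [1.  1.1 0.8 0.8 0.9 1.2 1.2 1.5] top only [ 0.6554  0.0086 -0.1704]
sand [ 0.4053  0.2272 -1.6793] [0.7 0.5 1.1 0.9 0.9 0.6 1.7 1.3] top only [ 0.4057  0.2294 -1.6784]
pot [0.6233 0.0179] [0.8 1.3] top only [0.6223 0.0156]
stamp [ 0.4486 -0.0058] [0.4 0.1 0.4 1. ] top only [ 0.449  -0.0054]
bottle [ 0.4152 -0.2496] [2.3 1.3 1.3 1.9] top only [ 0.4155 -0.2521]
```

```bash
cat > arm.py <<'E'
from vis import *
from scipy.spatial.transform import Rotation as Ro
LONG=(.5816,.2472,.2945); SHORT=(.5948,-.2557,-.192); BOX=(.6546,.0072,-.173)
def loc(f,x,y): c,s=np.cos(f[2]),np.sin(f[2]); return np.array([f[0]+c*x-s*y,f[1]+s*x+c*y])
def rv(yaw): return (Ro.from_euler("z",yaw)*Ro.from_euler("x",np.pi)).as_rotvec()
def orient(xy,z,a):
    """a: world angle of closing line; half-turn chosen by the smaller joint change"""
    q0=np.array(state()["joint_pos"]); best=None
    for k in(-1,0,1):
        r=rv(a-np.pi/2+k*np.pi); q=solve_ik([*xy,z],r)
        if q is not None:
            d=np.abs(np.array(q)-q0).max()
            if best is None or d<best[0]-.01: best=(d,r)
    return best[1]
HI=.27
def pick(xy,a,z,pre,force,hi=HI):
    r=orient(xy,hi,a); reach([*xy,hi],r); grip(pre)
    hit=move_linear([*xy,z],r,.15,max_force=12); grip(0,force)
    s=state(); print("pick hit",hit,"pos",np.round(s["position"],4),"gap",round(s["finger_gap"],4),"F",s["finger_force"],"t",round(s["time"],1))
    move_linear([*xy,hi],r,.2); print(" lifted gap",round(state()["finger_gap"],4)); return r
def place(xy,a,z,open_,hi=HI,slow=.03):
    r=orient(xy,hi,a); reach([*xy,hi],r); move_linear([*xy,z+slow],r,.2)
    hit=move_linear([*xy,z],r,.04,max_force=6); s=state()
    print("place hit",hit,"pos",np.round(s["position"],4),"gap",round(s["finger_gap"],4))
    grip(open_); move_linear([*xy,hi],r,.2); print(" t",round(state()["time"],1))
E
python3 - <<'E'
from arm import *
m=np.array([[0,0,.066]]); pot,e=fit(m,{"top":(m,T([(401,130)])),"scene":(m,S([(418,136)]))},[.6,0],False); print("pot",pot,e,"nominal",loc(BOX,-.036,0))
for n,p,z,a in[("stamp",(.4488,-.0056),.042,1.57),("bottle",(.4153,-.2505),.085,1.57),("sand",(.4055,.2283),.02,-1.679),("pot",pot,.05,1.4),("stampP",loc(SHORT,.044,0),.05,1.4),("botP",loc(LONG,0,.07),.093,1.57),("sandP",loc(LONG,0,-.05),.03,.29),("waxP",loc(SHORT,-.044,0),.03,-.19),("wax",loc(BOX,.007,0),.025,-.17)]:
    print(n,np.round(p,4),[solve_ik([*p,zz],rv(a-np.pi/2)) is not None for zz in (z,.27,.32)])
np.save("pot.npy",pot)
E
```

```text
pot [0.62136833 0.01630652] [0.3 0.3] nominal [0.61913738 0.01339698]
stamp [ 0.4488 -0.0056] [True, True, True]
bottle [ 0.4153 -0.2505] [True, True, True]
sand [0.4055 0.2283] [True, True, True]
pot [0.6214 0.0163] [True, True, True]
stampP [ 0.638  -0.2641] [True, True, True]
botP [0.5613 0.3142] [True, True, True]
sandP [0.5961 0.1994] [True, True, True]
waxP [ 0.5516 -0.2473] [True, True, True]
wax [0.6615 0.006 ] [True, True, True]
```

```bash
python3 - <<'E'
from arm import *
import cv2
pot=np.load("pot.npy"); a=BOX[2]+np.pi/2
pick(pot,a,.050,.072,40)
place((.50,.10),a,.045,.072)
cv2.imwrite("pics/a1.png",cv2.resize(cv2.cvtColor(np.vstack([snapshot("top")[130:290,200:360],snapshot("scene")[170:290,280:440]]),cv2.COLOR_RGB2BGR),None,fx=2.1,fy=2.1,interpolation=cv2.INTER_CUBIC))
E
```

```text
pick hit False pos [0.6217 0.0164 0.0505] gap 0.0445 F 39.89659443497658 t 4.8
 lifted gap 0.0449
place hit True pos [0.5    0.0999 0.0454] gap 0.0445
 t 10.2
```

View pics/a1.png

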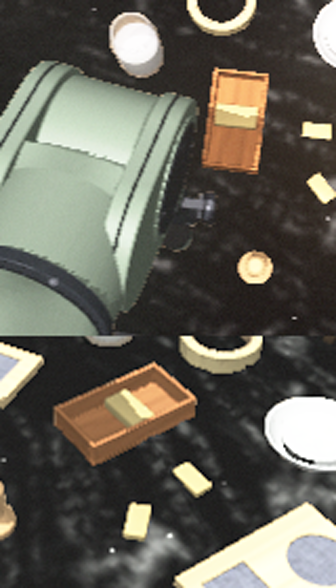

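The pot is out and the wax block is visible in the box, at about (235,115) in the top part of the crop. I'll enlarge that for its pose.

```bash
python3 - <<'E'
from arm import *
import cv2
t=snapshot("top")[158:218,290:340]; s=snapshot("scene")[180:240,300:380]
f=lambda a:cv2.resize(a[:,:,::-1],None,fx=6,fy=6,interpolation=cv2.INTER_CUBIC)
cv2.imwrite("pics/a2.png",np.hstack([f(t),f(s)]))
E
```

```text
(no output)
```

View pics/a2.png

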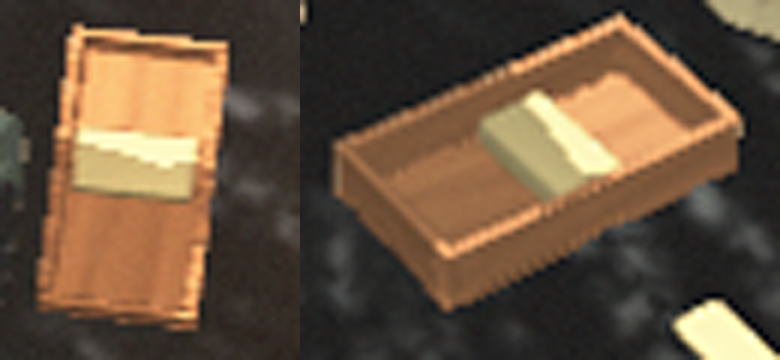

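```bash
python3 - <<'E'
from arm import *
m=rect(.032,.060,.019)
t=(np.array([(76,128),(198,136),(193,197),(72,188)])+.5)/6-.5+[290,158]
v,e=fit(m,{"top":(m,t)},[.66,0,-.17]); print(v,e,"nominal",loc(BOX,.007,0))
pick(v[:2],v[2],.0225,.052,40)
place(loc(SHORT,-.044,0),SHORT[2],.0255,.046)
E
```

```text
[ 0.66408797  0.00807738 -0.13546191] [0.2 0.2 0.1 0.2] nominal [0.66149551 0.00599503]
pick hit False pos [0.6644 0.008  0.0232] gap 0.0309 F 40.313934087753296 t 14.1
 lifted gap 0.0312
place hit True pos [ 0.5514 -0.2472  0.0261] gap 0.0304
 t 20.2
```

```bash
python3 - <<'E'
from arm import *
import cv2
reach([.42,.10,.27],orient((.42,.10),.27,1.4))
t=snapshot("top")[165:240,370:440]; s=snapshot("scene")[240:335,355:480]
f=lambda a:cv2.resize(a[:,:,::-1],None,fx=4,fy=4,interpolation=cv2.INTER_CUBIC)
t=np.vstack([t,np.zeros((20,70,3),np.uint8)]);cv2.imwrite("pics/a3.png",np.hstack([f(t),f(s)]))
E
```

```text
(no output)
```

View pics/a3.png

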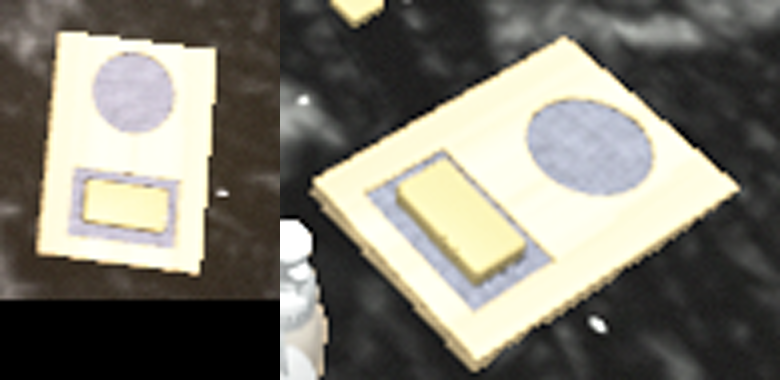

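The wax lies flat in its recess, with its centre at (125,205) in the top crop. Next I'll put the pot back and then do the stamp.

```bash
python3 - <<'E'
from arm import *
pot=np.load("pot.npy"); a=BOX[2]+np.pi/2
pick((.50,.10),a,.0455,.072,40)
place(pot,a,.0500,.072)
pick((.4488,-.0056),1.57,.042,.055,40)
place(loc(SHORT,.044,0),1.4,.0495,.055)
E
```

```text
pick hit False pos [0.5003 0.1001 0.0459] gap 0.0444 F 39.65712245553732 t 24.5
 lifted gap 0.0447
place hit True pos [0.6212 0.0163 0.051 ] gap 0.0446
 t 29.8
pick hit False pos [ 0.4489 -0.0055  0.0422] gap 0.0263 F 39.06842024764046 t 32.9
 lifted gap 0.0263
place hit True pos [ 0.6379 -0.2638  0.0502] gap 0.0263
 t 38.8
```

```bash
python3 - <<'E'
from arm import *
import cv2
pick((.4153,-.2505),1.57,.085,.065,30,hi=.30)
place(loc(LONG,0,.07),1.57,.0925,.065,hi=.30)
pick((.4055,.2283),-1.679,.0195,.070,40)
place(loc(LONG,0,-.05),LONG[2],.0270,.058)
reach([.35,-.30,.30],orient((.35,-.30),.30,1.57))
f=lambda a:cv2.resize(a[:,:,::-1],None,fx=2.4,fy=2.4,interpolation=cv2.INTER_CUBIC)
cv2.imwrite("pics/e1.png",f(snapshot("top")[100:320,180:480])); cv2.imwrite("pics/e2.png",f(snapshot("scene")[80:320,190:500]))
E
```

```text
pick hit False pos [ 0.4155 -0.2505  0.0854] gap 0.0345 F 29.137261096075235 t 42.0
 lifted gap 0.0346
place hit True pos [0.5614 0.3143 0.0934] gap 0.0347
 t 48.6
pick hit False pos [0.4056 0.2285 0.0199] gap 0.0434 F 40.081220269203186 t 51.9
 lifted gap 0.0432
place hit True pos [0.5958 0.1992 0.0278] gap 0.0434
 t 57.9
```

View pics/e1.png

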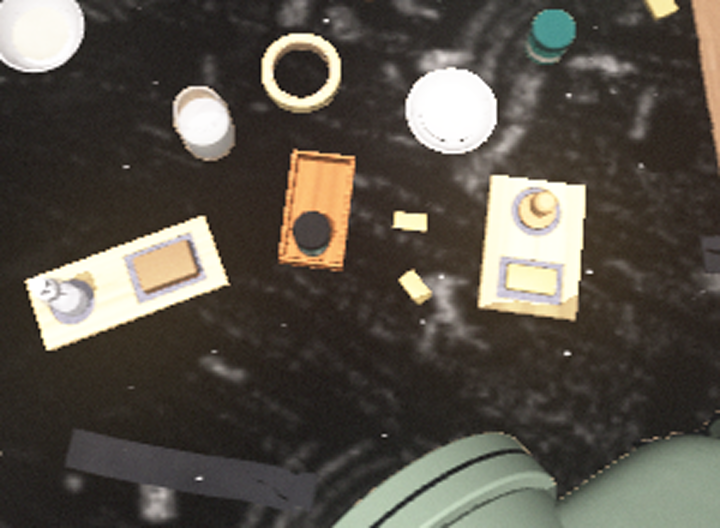

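View pics/e2.png

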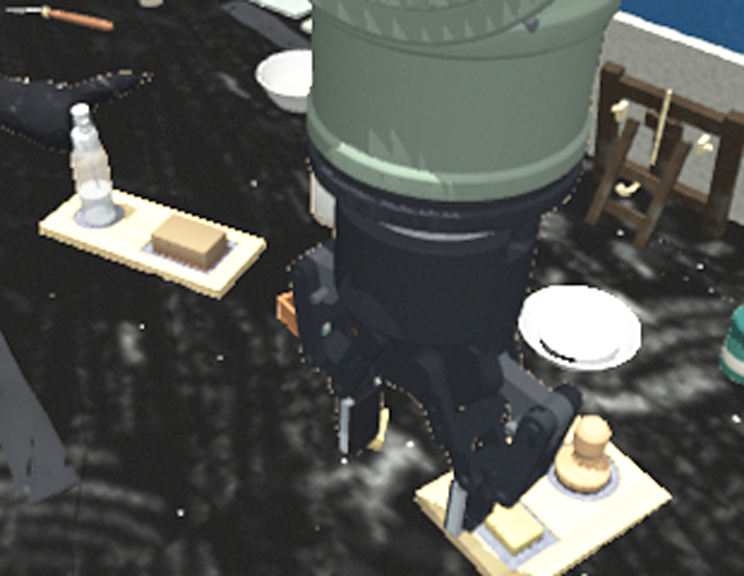

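The top view shows the bottle (70,298), sanding block (167,265), stamp (537,208) and wax (530,277) all inside their recesses. The pot lid is at full-image pixel (310,196), the same as at the start, and the jar and bowl haven't moved.

```bash
python3 -c "
from cell import *
print(job_done(), state()['time'])"
```

```text
the job is handed in; nothing more can be done
the job is handed in; nothing more can be done
```

I made up both kits, stood the pot back where it was after placing the wax, left the jar and bowl untouched, and handed the job in at about 60 s of the 122 s allowed.

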